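# Balance the drip stand's crossbar on its seat

## Task

Find where the drip stand's crossbar balances by lifting it a little off its two rest blocks at trial points, because a counterweight hidden inside it has shifted. Then lift the bar clear of the rest, level, and set it down gently on the stand's small round seat with its balance point over the seat, so that it lies level there by itself once you let go. Never let the bar tip or drop, and leave the bottle, the steel tray and the roll of tape where they are.

Things in the scene. Friction and masses are not known exactly. Their poses are not given: they have to be found in the camera images.
- crossbar_mid (a point): Middle of the crossbar, half-way up: closed aluminium tube, 360 mm long (y axis along it), 30 wide, 24 high, a thin hook under each end (to 19 mm below, 195 mm out). 0.6 to 0.85 kg. The hidden, fixed counterweight puts its balance point anywhere within 85 mm of the middle, either way along y. At first it lies level on the rest, middle 48 mm above the table; grip it across its width, between the blocks.
- rest: Rest for the bar, fixed: black board 80 x 320 x 6 mm with two grey blocks (50 mm across, 20 mm along the bar, tops 36 mm above the table) centred 145 mm either side of its middle. Origin: centre of the board's underside, on the table; y along the board.
- seat (a point): Centre of the top of the stand's seat: flat round rubber disc, 20 mm diameter, 100 mm above the table, on a 15 mm post with a round white foot (90 mm diameter), fixed. Only friction holds the bar: its balance point must be over the disc, within 10 mm of its centre, or it tips off. The bar may point any way. The fingers may straddle the seat below the bar.
- bottle_mid (a point): Bystander: white closed bottle, 56 mm diameter, 130 mm high, standing to the robot's right. Point: its centre, half-way up.
- tray_mid (a point): Bystander: open steel tray 100 x 170 x 28 mm, to the robot's left. Point: its centre, half-way up.
- tape_mid (a point): Bystander: roll of white tape lying flat, 72 mm diameter, 25 mm high, beyond the stand. Point: its centre, half-way up.
- crossbar: The same crossbar; origin at the middle of the tube's underside, same axes. Gripped off its balance point it twists the fingers with its weight times the distance (up to about 0.7 N m) and in a light grip may turn between them.
- stand: The drip stand; origin at the centre of its foot's underside, on the table, 100 mm below the seat.
Things that resemble listed ones, but are neither listed nor needed, are in the scene too. Of the things like the stand, leave any that is orange; of the rest the smaller one is meant.

How it is judged:
By the outcome, as a careful person would: the job done as asked, in the order asked, and still so for the second after the job is handed in, with the robot touching nothing.
It also fails if it takes over 56 s, if anything falls off the work surface, if the arm or the gripper's body presses on something with over 40 N, if the wrist force passes 120 N, or if a joint passes its speed limit or range.

## Robot

A 6-joint arm with a two-finger parallel gripper is mounted at the origin on the work surface. World frame = base frame: x ahead of the robot, y to its left, z up, the work surface at z = 0. Lengths are in m, angles in rad, forces in N, time in s.
With the tool pointing down it reaches from about 0.35 to 0.975 m from the base axis. Payload 4.9 kg.
Tool frame: the origin (TCP) lies midway between the tips of the shut fingers; the grasp point (between the pads) lies 19 mm behind it; y points along the fingers, z is the direction in which the jaws open and shut, and the axes are right-handed (so a half turn about y gives the same grasp; the last joint's range is limited). The gripper opens to 85 mm and grips with 20 to 120 N. Pads are 22 mm wide; open, the fingers measure 114 mm over their backs; the gripper's body (76 mm by 85 mm) begins 54 mm behind the grasp point. The pads swing forward as they close: fully open they stand 13 mm farther back than shut.
Start: joints at [1.059, 0.053, 1.613, -0, 1.476, -0.119], TCP at [0.239, 0.577, 0.231] pointing down, gripper open.
Joint ranges: [-3.01, 3.01], [-1.01, 2.22], [0.06, 2.58], [-1.02, 4.17], [0.09, 2.62], [-3.14, 3.14]. Speed limits (rad/s): [2.57, 2.57, 3.14, 3.14, 3.14, 3.14].

## Interface

Orientations are given as a unit quaternion [w, x, y, z].
In Python, from plant import * gives the robot as it stands.
- The arm moves only by the shell command python3 -m crank 'ROWS'. ROWS is JSON, a list that holds one entry, the list of rows, each a list of 5 numbers: the gripper command: -1 is shut, 1 is fully open, values between are in proportion, then the shift along the tool's x, y, z in cm, then the turn about the tool's y in degrees. In form: [[[jaw, dx, dy, dz, twist], ...]]. A call has 1 to 8 rows; each row shifts and turns the commanded pose from where the row before left it, along the tool's axes as they then stand; what a row does not reach is not made up. A row lasts 1/8 s, in which the tool goes at most 62.5 mm and 10.7 degrees, less where a joint would pass 70% of its speed; a pose out of reach is approached as far as the arm can. A call with a gripper value outside its range is refused whole. The fingers move at their own pace and stop on an object; the grip force is fixed at half the most. Time passes only in rows, so rows that do not move let the fingers close. It gives the time, the measured TCP pose, the force and the opening at its end, in the units of the state.
- state(): the state, without advancing time (a new reading comes with each control period).
- grab_frame(name): name is "scene" or "top" or "wrist"; returns a dict with "frame" (420x560x3 uint8, red, green, blue), "fx", "fy", "cx", "cy" (pixels), "pose" (4x4, takes a point from camera to world coordinates). Camera axes: x right, y up, looking along -z (the intrinsics and any distortion apply to the point x, -y, -z); pixel columns grow to the right and rows downward; lengths in m; the calibration is good to about 2 mm. A picture is of the moment at which its call begins. There is no depth.
- job_done(): hands the job in, once; it reports no verdict.
The state is a dict: "time": time; "joint_pos": joint angles; "joint_vel": joint speeds; "joint_efforts": joint torques, N m; "tool_pos": TCP position; "tool_rot": TCP orientation; "contact_force": force on the tool from outside, world axes, zero at the start; "ft_torque": the same for the moment, N m; "gripper_width": opening from 0.0 (shut) to 1.0 (fully open).
Only numpy, scipy, OpenCV 4.12 (cv2) and the standard library are available. Lean on these libraries where they do the work, as an engineer would, in place of code of your own. Each camera call takes 0.05 s, during which the arm holds its last target.

## Working session

There is one attempt and no reset: what is moved stays moved. The work goes in short steps, Python scripts to look and compute and a shell command to move; the robot and the scene stay as the last step left them, time stands still between calls to the robot, and variables do not carry over. Pictures are saved under pics/ and viewed, and the job is handed in when it is done.

```bash
ls; mkdir -p pics; python3 - <<'E'
from plant import *
import cv2,numpy as np
s=state();print({k:np.round(v,3).tolist() for k,v in s.items()})
for n in("scene","top"):
    d=grab_frame(n);cv2.imwrite(f"pics/{n}0.png",d["frame"][:,:,::-1])
    print(n,{k:(np.round(v,4).tolist()) for k,v in d.items() if k!="frame"})
    np.savez(f"{n}0.npz",**d)
E
```

```text
pics
{'time': 0.0, 'joint_pos': [1.059, 0.053, 1.614, -0.0, 1.476, -0.119], 'joint_vel': [0.0, 0.0, -0.001, 0.001, 0.002, 0.001], 'joint_efforts': [-0.002, -39.367, -37.018, -0.0, 0.007, -0.0], 'tool_pos': [0.239, 0.577, 0.23], 'tool_rot': [-0.693, 0.694, -0.138, 0.138], 'contact_force': [-0.496, -0.016, -0.311], 'ft_torque': [-0.016, 0.038, -0.031], 'gripper_width': 0.999}
scene {'fx': 392.8828, 'fy': 392.8828, 'cx': 286.0262, 'cy': 211.9597, 'pose': [[0.5134, -0.6208, 0.5924, 1.2891], [0.858, 0.3809, -0.3445, -0.4323], [-0.0118, 0.6852, 0.7283, 0.9939], [0.0, 0.0, 0.0, 1.0]]}
top {'fx': 379.971, 'fy': 379.971, 'cx': 282.4457, 'cy': 213.0157, 'pose': [[-0.0214, 0.9949, -0.0989, 0.4522], [-0.9997, -0.0226, -0.0107, -0.0139], [-0.0129, 0.0986, 0.995, 1.2515], [0.0, 0.0, 0.0, 1.0]]}
```

View pics/scene0.png

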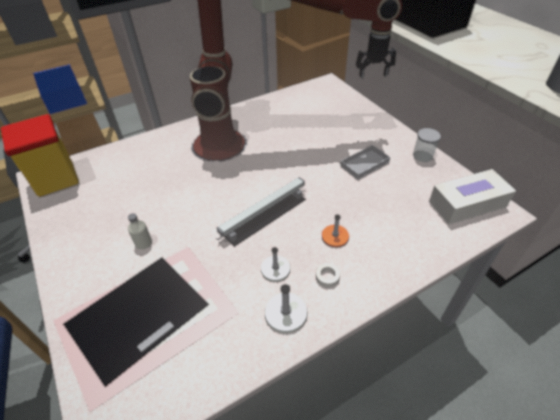

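View pics/top0.png

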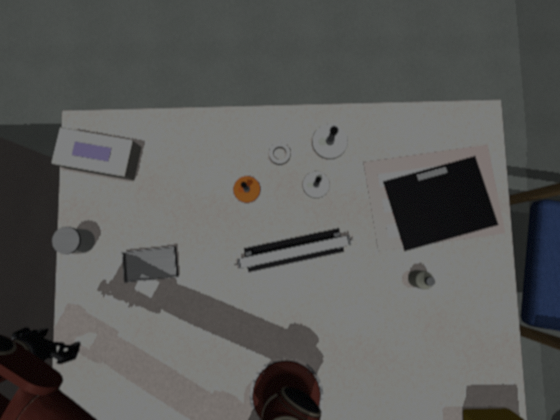

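Three things look like the stand in the top view: an orange one at (247,188), a small white one at (316,184) and a larger white one at (330,141). I rule out the orange one. Of the two white ones the smaller is meant, so I take (316,184). I'll confirm it in an enlarged crop.

```bash
python3 - <<'E'
import cv2,numpy as np
d=np.load("top0.npz");f=d["frame"][:,:,::-1]
c=f[115:290,220:365];c=cv2.resize(c,None,fx=4,fy=4,interpolation=cv2.INTER_CUBIC)
c=np.clip(c.astype(float)*1.5,0,255).astype(np.uint8)[:600]
cv2.imwrite("pics/top_crop.png",c)
d=np.load("scene0.npz");f=d["frame"][:,:,::-1]
c=f[165:335,205:365];c=cv2.resize(c,None,fx=3.5,fy=3.5,interpolation=cv2.INTER_CUBIC)
cv2.imwrite("pics/scene_crop.png",c)
E
```

```text
(no output)
```

View pics/top_crop.png

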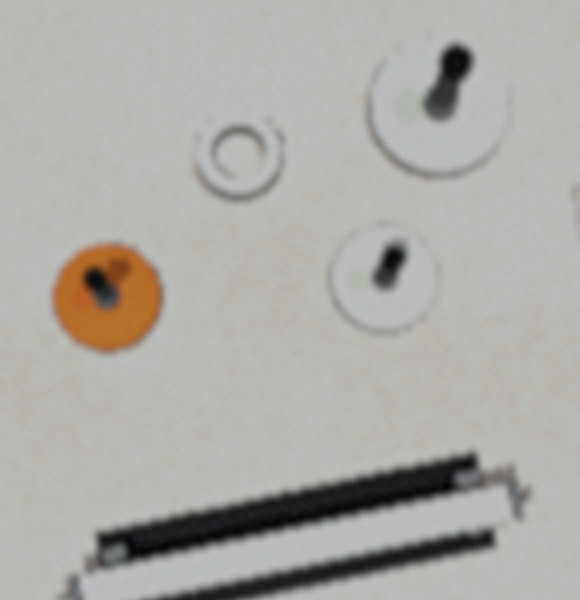

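View pics/scene_crop.png

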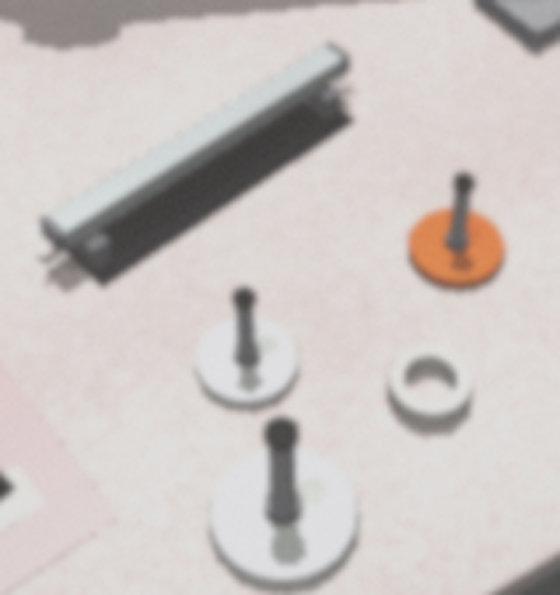

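The crop confirms it: the small white stand has its seat at about (319,177) and its foot at about (316,184), with a foot diameter of about 27 px. The large one's foot is about 35 px. Next I'll get the positions.

```bash
cat > h.py <<'E'
import numpy as np,cv2
def ray(d,u,v):
    P=d["pose"];r=P[:3,:3]@np.array([(u-d["cx"])/d["fx"],-(v-d["cy"])/d["fy"],-1]);return P[:3,3],r
def atz(d,u,v,z):
    o,r=ray(d,u,v);return o+r*(z-o[2])/r[2]
def proj(d,p):
    P=d["pose"];q=P[:3,:3].T@(np.asarray(p)-P[:3,3]);return np.array([d["cx"]+d["fx"]*q[0]/-q[2],d["cy"]-d["fy"]*q[1]/-q[2]])
def tri(obs):
    A=np.zeros((3,3));b=np.zeros(3)
    for d,u,v in obs:
        o,r=ray(d,u,v);r=r/np.linalg.norm(r);M=np.eye(3)-np.outer(r,r);A+=M;b+=M@o
    return np.linalg.solve(A,b)
E
python3 - <<'E'
from h import *
t=np.load("top0.npz");s=np.load("scene0.npz");np.set_printoptions(precision=4,suppress=True)
print("seat top",atz(t,318.9,177.2,.1),"scene",atz(s,274.4,249.6,.1),"tri",tri([(t,318.9,177.2),(s,274.4,249.6)]))
print("foot top",atz(t,315.9,184,.0),"scene",atz(s,275.2,267.5,0))
print("tape",atz(t,279.5,153.3,.0125))
for n,d,th in(("top",t,None),("scene",s,None)):
    f=d["frame"].astype(np.uint8);hsv=cv2.cvtColor(f,cv2.COLOR_RGB2HSV)
    if n=="top":
        g=f.mean(2);print(g[225:275:2,300].round())
print("bar top corners")
# bar top: enlarge crop
c=t["frame"][220:280,230:360,::-1];c=cv2.resize(c,None,fx=6,fy=6,interpolation=cv2.INTER_CUBIC);c=np.clip(c*1.4,0,255).astype(np.uint8);cv2.imwrite("pics/bar_top.png",c)
c=s["frame"][170:250,210:315,::-1];c=cv2.resize(c,None,fx=7,fy=7,interpolation=cv2.INTER_CUBIC);cv2.imwrite("pics/bar_scene.png",c)
E
```

```text
seat top [ 0.6746 -0.1157  0.1   ] scene [ 0.6717 -0.114   0.1   ] tri [ 0.674  -0.1153  0.1034]
foot top [ 0.6712 -0.1139  0.    ] scene [ 0.664  -0.1106  0.    ]
tape [0.7753 0.005  0.0125]
[124. 124. 124. 124. 124.  99.  35.  20.  14.  10.  76. 122. 125. 125.
 125.  91.  24.  27.  96. 126. 124. 122. 125. 125. 123.]
bar top corners
```

View pics/bar_top.png

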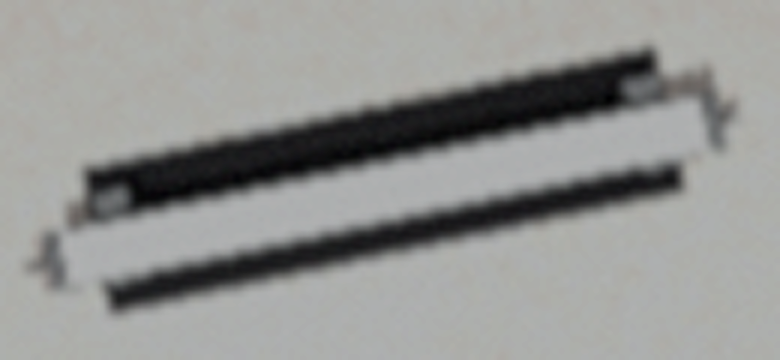

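View pics/bar_scene.png

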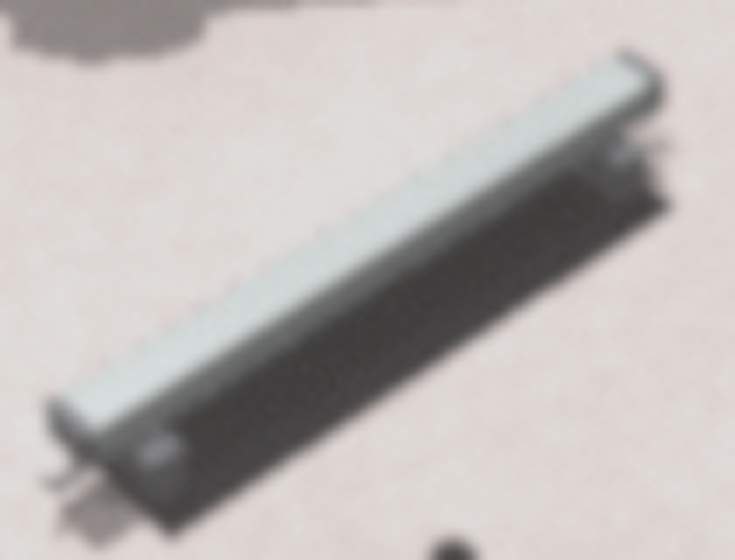

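```bash
python3 - <<'E'
from h import *
t=np.load("top0.npz");s=np.load("scene0.npz");np.set_printoptions(precision=4,suppress=True)
def T(x,y,z):return atz(t,230+(x+.5)/6-.5,220+(y+.5)/6-.5,z)
def S(x,y,z):return atz(s,210+(x+.5)/7-.5,170+(y+.5)/7-.5,z)
for nm,q in(("T bright",[T(62,230,.06),T(68,286,.06),T(697,95,.06),T(710,152,.06)]),
 ("S bright",[S(98,432,.06),S(60,400,.06),S(650,75,.06),S(622,55,.06)]),
 ("T board",[T(86,172,.006),T(112,308,.006),T(655,50,.006),T(683,185,.006)])):
    q=np.array(q);l=q[:2].mean(0);r=q[2:].mean(0);e=l-r
    print(nm,q[:,:2].tolist(),"mid",(l+r)/2,"len",np.linalg.norm(e),"w",np.linalg.norm(q[0]-q[1]),"ang",np.degrees(np.arctan2(e[1],e[0])))
    
# edges of bar in top by columns: subpixel
g=t["frame"].astype(float).mean(2)
U=[];E1=[];E2=[];
for u in range(258,330):
    ctr=262-(u-241)*0.213
    col=g[:,u];
    vs=np.arange(int(ctr)-8,int(ctr)+9);c=col[vs];m=c>70
    # region around center
    i0=np.argmin(abs(vs-(ctr-2)))
    a=i0
    while c[a]>70:a-=1
    b=i0
    while c[b]>70:b+=1
    U.append(u);E1.append(vs[a]+(70-c[a])/(c[a+1]-c[a]));E2.append(vs[b-1]+(c[b-1]-70)/(c[b-1]-c[b]))
for E in(E1,E2):
    p=np.polyfit(U,E,1);p0=atz(t,250,np.polyval(p,250),.06);p1=atz(t,340,np.polyval(p,340),.06)
    e=p0-p1;print("edge",p0,p1,np.degrees(np.arctan2(e[1],e[0])),np.std(E-np.polyval(p,U)))
E
```

```text
T bright [[0.4329404751284532, 0.13466051386135477], [0.404025383014307, 0.1318441726055553], [0.49578878400505993, -0.19738041333399878], [0.46605942480011014, -0.20300193895012564]] mid [ 0.4497 -0.0335  0.06  ] len 0.33923956283174467 w 0.029051924721757695 ang 100.60646068565636
S bright [[0.498492913413651, -0.19970383617516008], [0.47215789661298746, -0.20640679200758263], [0.4280221361138735, 0.13754532461816277], [0.40783764297102165, 0.13356077872003486]] mid [ 0.4516 -0.0338  0.06  ] len 0.3452503162468658 w 0.027174670683977713 ang -78.74314369283451
T board [[0.4631724212107527, 0.12797443214326315], [0.3895377049404677, 0.11471676469915115], [0.5227922493679048, -0.1837512397863062], [0.4491668104041719, -0.19627173523490157]] mid [ 0.4562 -0.0343  0.006 ] len 0.31701468736065996 w 0.07481869543278634 ang 100.8408197305377
edge [0.4396 0.1031 0.06  ] [ 0.4933 -0.1793  0.06  ] 100.76187525266049 0.11204343678010317
edge [0.4068 0.1035 0.06  ] [ 0.4605 -0.1781  0.06  ] 100.79847245798123 0.09535203601418213
```

```bash
cat >> h.py <<'E'
from scipy.spatial.transform import Rotation as R
def rot(s):
    w,x,y,z=s["tool_rot"];return R.from_quat([x,y,z,w]).as_matrix()
def goto(s,tgt,barang):
    """tool-frame cm shift and twist (deg) so that tool z is perpendicular to bar axis angle"""
    M=rot(s);d=M.T@(np.asarray(tgt)-s["tool_pos"])*100
    th=np.radians(barang-90);want=np.array([np.cos(th),np.sin(th),0])
    best=None
    for sg in(1,-1):
        v=M.T@(want*sg);a=np.degrees(np.arctan2(v[0],v[2]))
        if best is None or abs(a)<abs(best):best=a
    return d,best
E
python3 - <<'E'
from h import *
from plant import *
t=np.load("top0.npz");s=np.load("scene0.npz");np.set_printoptions(precision=3,suppress=True)
st=state();print(rot(st))
print(goto(st,[.45,-.034,.21],100.8))
print("orange seat",[atz(t,220+96/4,115+278/4,z) for z in(.08,.1)],"tri",tri([(t,220+95/4-.4,115+278/4-.4),(s,205+463/3.5-.4,165+182/3.5-.4)]))
print("big tri",tri([(t,220+456/4-.4,115+62/4-.4),(s,205+281/3.5-.4,165+432/3.5-.4)]))
E
```

```text
[[ 0.924 -0.001  0.383]
 [-0.383 -0.002  0.924]
 [-0.    -1.    -0.002]]
(array([ 42.883,   2.097, -48.355]), np.float64(56.69477172515743))
orange seat [array([0.661, 0.117, 0.08 ]), array([0.657, 0.115, 0.1  ])] tri [0.659 0.117 0.097]
big tri [ 0.813 -0.162  0.128]
```

```bash
python3 -m crank '[[[1,3.9,0.2,-4.4,0],[1,3.9,0.2,-4.4,0],[1,3.9,0.2,-4.4,0],[1,3.9,0.2,-4.4,0],[1,3.9,0.2,-4.4,0],[1,3.9,0.2,-4.4,0],[1,3.9,0.2,-4.4,0],[1,3.9,0.2,-4.4,0]]]'; python3 - <<'E'
from h import *
from plant import *
st=state();print(st["time"],st["tool_pos"],goto(st,[.45,-.034,.21],100.8))
E
```

```text
time: 1.1
tool_pos: [0.3928, 0.131, 0.215]
tool_rot: [0.694, -0.693, 0.138, -0.138]
contact_force: [1.0, 0.4, -0.4]
gripper_width: 1.005
1.1 [0.39275151 0.13098299 0.21498927] (array([ 11.59964353,   0.49911105, -13.0543421 ]), np.float64(56.71276011985342))
```

```bash
python3 -m crank '[[[1,4,0.2,-4.4,0],[1,4,0.2,-4.4,0],[1,3.6,0,-4.2,0],[1,0,0,0,10],[1,0,0,0,10],[1,0,0,0,10],[1,0,0,0,10],[1,0,0,0,10]]]'; python3 -m crank '[[[1,0,0,0,6.7],[1,0,0,0,0]]]'; python3 - <<'E'
from h import *
from plant import *
st=state();print(st["time"],st["tool_pos"],goto(st,[.45,-.034,.21],100.8))
for n in("wrist","top"):
    d=grab_frame(n);cv2.imwrite(f"pics/{n}1.png",d["frame"][:,:,::-1]);np.savez(f"{n}1.npz",**d)
print(d["pose"].round(3))
E
```

```text
time: 2.1
tool_pos: [0.4498, -0.0317, 0.2108]
tool_rot: [-0.569, 0.569, -0.42, 0.42]
contact_force: [0.3, 0.5, 0.1]
gripper_width: 0.999
time: 2.35
tool_pos: [0.4498, -0.0317, 0.2108]
tool_rot: [-0.545, 0.545, -0.451, 0.45]
contact_force: [0.3, -0.3, -0.4]
gripper_width: 0.998
2.35 [ 0.44982587 -0.03168237  0.21083552] (array([ 0.23091088,  0.08350403, -0.02655897]), np.float64(0.07413706645632531))
[[-0.021  0.995 -0.099  0.452]
 [-1.    -0.023 -0.011 -0.014]
 [-0.013  0.099  0.995  1.252]
 [ 0.     0.     0.     1.   ]]
```

View pics/wrist1.png

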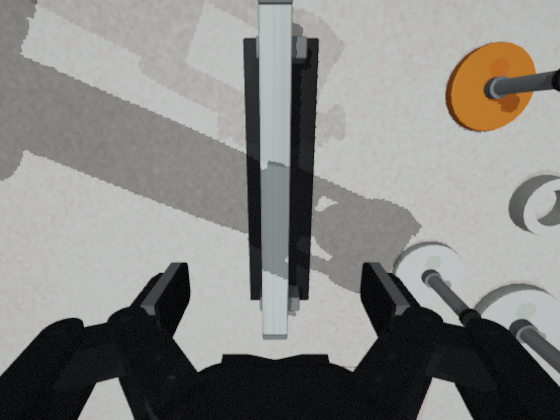

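```bash
python3 - <<'E'
from h import *
w=np.load("wrist1.npz");np.set_printoptions(precision=4,suppress=True)
q=np.array([atz(w,*p,.06) for p in[(259.5,3),(291.5,3),(262,337.5),(287.5,338.5)]])
l=q[:2].mean(0);r=q[2:].mean(0);print(q,(l+r)/2,np.linalg.norm(l-r))
e=l-r;print(np.degrees(np.arctan2(e[1],e[0])))
f=w["frame"][:,:,::-1]
c=cv2.resize(f[230:350,390:560],None,fx=4.5,fy=4.5,interpolation=cv2.INTER_CUBIC);cv2.imwrite("pics/w1c.png",c)
c=cv2.resize(f[0:350,235:320],None,fx=1.7,fy=1.7);cv2.imwrite("pics/w1d.png",c)
E
```

```text
[[ 0.4043  0.1326  0.06  ]
 [ 0.4312  0.1378  0.06  ]
 [ 0.4682 -0.2094  0.06  ]
 [ 0.4988 -0.2049  0.06  ]] [ 0.4506 -0.036   0.06  ] 0.3485935853631329
100.86655873641584
```

View pics/w1c.png

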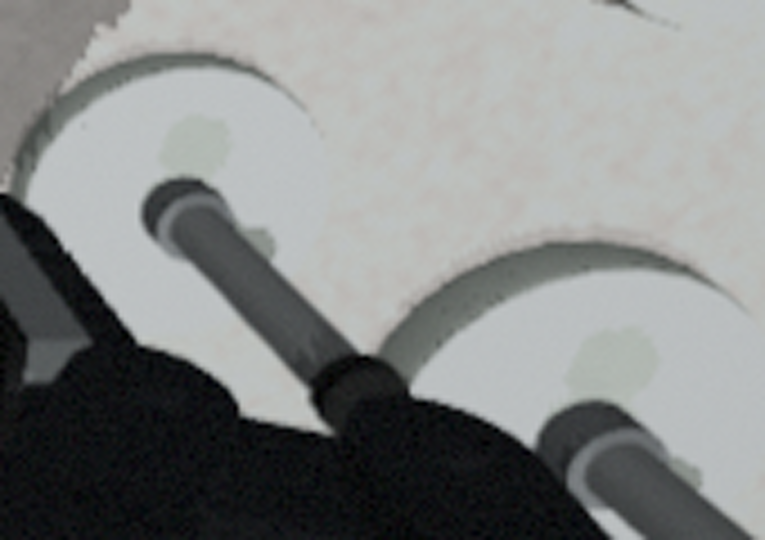

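View pics/w1d.png

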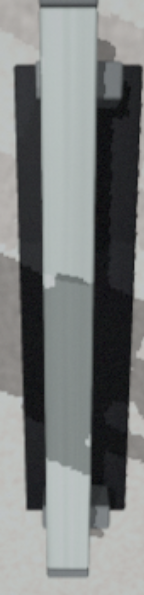

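```bash
python3 -m crank '[[[1,0.28,4,0,0],[1,0,4,0,0],[1,0,4,0,0],[1,0,3.5,0,0],[1,0,2,0,0],[1,0,1,0,0],[1,0,0,0,0],[1,0,0,0,0]]]'; python3 - <<'E'
from h import *
from plant import *
st=state();print(st["time"],st["tool_pos"],st["contact_force"],st["ft_torque"],goto(st,[.4503,-.0345,.026],100.85))
E
python3 -m crank '[[[-0.3,0,0,0,0],[-0.3,0,0,0,0]]]'
```

```text
time: 3.45
tool_pos: [0.4516, -0.0347, 0.0275]
tool_rot: [0.545, -0.545, 0.45, -0.451]
contact_force: [0.6, -0.2, 0.4]
gripper_width: 1.004
3.45 [ 0.45161751 -0.03472292  0.02745419] [ 0.56454284 -0.22388821  0.40977179] [ 0.00975055 -0.00573542 -0.05680106] (array([-0.046748  ,  0.14513919, -0.12550296]), np.float64(-0.03619911581875258))
time: 3.7
tool_pos: [0.4512, -0.0346, 0.027]
tool_rot: [0.545, -0.545, 0.45, -0.451]
contact_force: [-0.7, 0.2, 0.7]
gripper_width: 0.606
```

```bash
python3 -m crank '[[[-0.2,0,0.1,-0.1,0],[-0.3,0,0,0,0],[-1,0,0,0,0],[-1,0,0,0,0],[-1,0,0,0,0],[-1,0,0,0,0]]]'; python3 - <<'E'
from plant import *
import numpy as np
for i in range(1):
    st=state();print(st["time"],st["tool_pos"],st["contact_force"],st["ft_torque"],st["joint_efforts"])
E
```

```text
time: 4.45
tool_pos: [0.4501, -0.0347, 0.0257]
tool_rot: [0.545, -0.545, 0.451, -0.451]
contact_force: [1.7, 1.6, 2.9]
gripper_width: 0.347
4.45 [ 0.45012377 -0.03468475  0.02568464] [1.70233698 1.60133886 2.86247659] [ 0.19178805 -0.21448347 -0.0334127 ] [-6.18104897e-01 -2.34781265e+01 -2.90669346e+01 -3.50015368e-01
  2.49204068e-01  3.00407213e-03]
```

```bash
python3 -m crank '[[[-1,0,-0.1,0,0],[-1,0,-0.1,0,0],[-1,0,-0.1,0,0],[-1,0,-0.1,0,0],[-1,0,0,0,0],[-1,0,0,0,0]]]'; cat > rd.py <<'E'
from plant import *
from h import *
np.set_printoptions(precision=3,suppress=True)
F=[];T=[]
st=state();F.append(st["contact_force"]);T.append(st["ft_torque"])
for i in range(3):
    d=grab_frame("wrist");st=state();F.append(st["contact_force"]);T.append(st["ft_torque"])
F=np.mean(F,0);T=np.mean(T,0);M=rot(st)
u=np.array([-np.sin(np.radians(10.85)),np.cos(np.radians(10.85)),0]);v=np.array([u[1],-u[0],0])
# load W down at offset s*u: moment = s u x (0,0,-W) = -sW (u_y,-u_x,0)= -sW v
print("t",st["time"],"pos",st["tool_pos"],"F",F,"T",T,"T.v",T@v,"T.u",T@u,"T.v/Fz(mm)",1000*(T@v)/F[2])
print("rot y",M[:,1],"width",st["gripper_width"])
E
python3 rd.py
```

```text
time: 5.2
tool_pos: [0.4494, -0.0346, 0.0291]
tool_rot: [-0.545, 0.545, -0.451, 0.451]
contact_force: [-0.4, 0.6, -7.8]
gripper_width: 0.344
t 5.35 pos [ 0.45  -0.035  0.029] F [-0.12   0.067 -7.471] T [-0.363 -0.07  -0.028] T.v -0.37013718858428346 T.u -0.0004525074273656893 T.v/Fz(mm) 49.54267768983382
rot y [-0. -0. -1.] width 0.3454048979460372
```

```bash
python3 - <<'E'
from plant import *
from h import *
d=grab_frame("wrist");cv2.imwrite("pics/w2.png",d["frame"][:,:,::-1])
d=grab_frame("scene");np.savez("scene2.npz",**d)
c=d["frame"][170:250,210:315,::-1];c=cv2.resize(c,None,fx=7,fy=7,interpolation=cv2.INTER_CUBIC);cv2.imwrite("pics/s2.png",c)
E
```

```text
(no output)
```

View pics/w2.png

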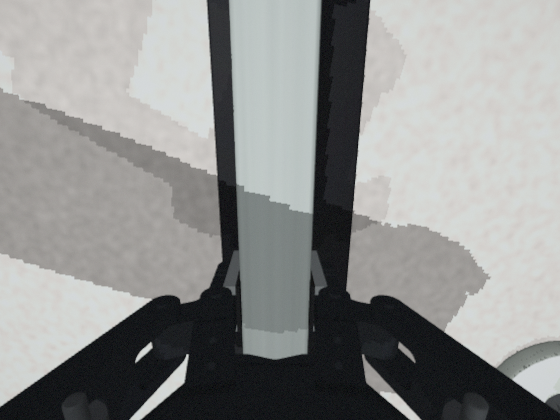

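View pics/s2.png

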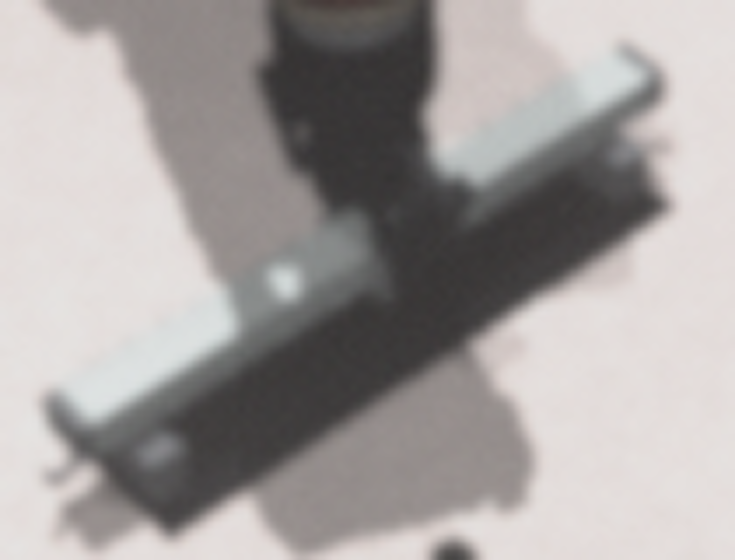

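```bash
python3 -m crank '[[[-1,0,0.15,0,0],[-1,0,0.1,0,0],[-1,0,0.1,0,0],[-1,0,0,0,0],[0.3,0,0,0,0],[0.3,0,0,0,0],[0.3,-2.5,0,0,0],[0.3,-2.5,0,0,0]]]';python3 -m crank '[[[-0.3,0,0,0,0],[-1,0,0,0,0],[-1,0,0,0,0],[-1,0,0,0,0]]]'; python3 rd.py;  python3 -m crank '[[[-1,0,-0.1,0,0],[-1,0,-0.1,0,0],[-1,0,-0.1,0,0],[-1,0,-0.1,0,0],[-1,0,0,0,0],[-1,0,0,0,0]]]';python3 rd.py
```

```text
time: 6.45
tool_pos: [0.4413, 0.0148, 0.0269]
tool_rot: [0.545, -0.544, 0.45, -0.452]
contact_force: [-0.6, 0.2, -0.2]
gripper_width: 0.649
time: 6.95
tool_pos: [0.4408, 0.0143, 0.0267]
tool_rot: [0.545, -0.544, 0.451, -0.451]
contact_force: [-3.5, 3.7, 5.9]
gripper_width: 0.345
t 7.1 pos [0.441 0.014 0.027] F [-3.345  4.159  6.161] T [0.508 0.518 0.217] T.v 0.596224475251592 T.u 0.41289180778635604 T.v/Fz(mm) 96.77311732408123
rot y [ 0.     0.001 -1.   ] width 0.34157466829672334
time: 7.85
tool_pos: [0.4402, 0.0144, 0.0296]
tool_rot: [-0.545, 0.545, -0.451, 0.451]
contact_force: [-0.3, 0.1, -7.1]
gripper_width: 0.344
t 8.0 pos [0.44  0.014 0.03 ] F [ 0.256 -0.09  -7.285] T [0.015 0.027 0.01 ] T.v 0.01963044990417318 T.u 0.023322141699562173 T.v/Fz(mm) -2.6946066356679275
rot y [-0. -0. -1.] width 0.34107870870013246
```

```bash
python3 - <<'E'
from plant import *
from h import *
T=[];F=[]
u=np.array([-np.sin(np.radians(10.85)),np.cos(np.radians(10.85)),0]);v=np.array([u[1],-u[0],0])
for i in range(16):
    st=state();T.append(st["ft_torque"]@v if hasattr(st["ft_torque"],'shape') else np.dot(st["ft_torque"],v));F.append(st["contact_force"][2]);d=grab_frame("scene" if i==0 else "wrist")
    if i==0:
        np.savez("scene3.npz",**d);c=d["frame"][170:250,210:315,::-1];c=cv2.resize(c,None,fx=7,fy=7,interpolation=cv2.INTER_CUBIC);cv2.imwrite("pics/s3.png",c)
print(np.mean(T),np.std(T)/4,np.mean(F),np.std(F)/4,1000*np.mean(T)/np.mean(F),state()["time"])
E
```

```text
0.023806160012289676 0.004287649999091676 -7.289391334674854 0.1262868726069978 -3.2658638999179974 8.8
```

View pics/s3.png

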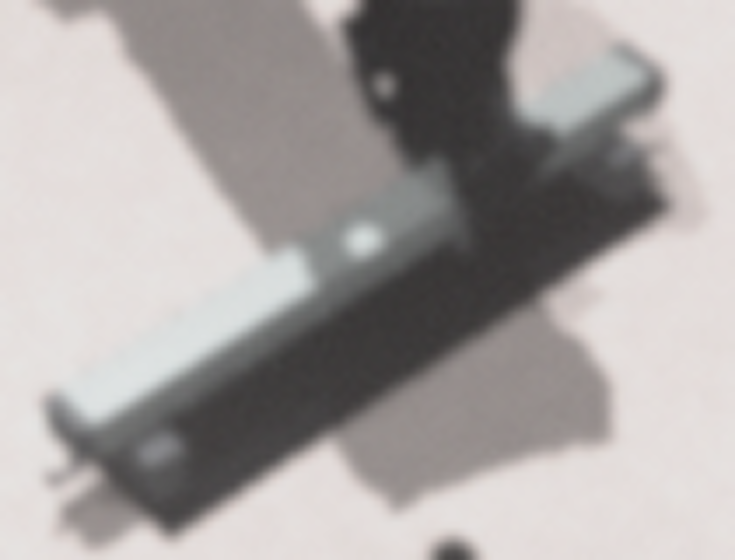

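```bash
python3 -m crank '[[[-1,0,0.15,0,0],[-1,0,0.1,0,0],[-1,0,0.1,0,0],[-1,0,0,0,0],[0,0,0,0,0],[0,0,0,0,0],[0,0.28,0,0,0],[0,0,0,0,0]]]';python3 -m crank '[[[-0.3,0,0,0,0],[-1,0,0,0,0],[-1,0,0,0,0],[-1,0,0,0,0],[-1,0,-0.1,0,0],[-1,0,-0.1,0,0],[-1,0,-0.1,0,0],[-1,0,-0.1,0,0]]]'; python3 rd.py;  python3 -m crank '[[[-1,0,-0.5,0,0],[-1,0,-1.5,0,0],[-1,0,-3,0,0],[-1,0,-3.5,0,0],[-1,0,-3,0,0],[-1,0,-1.5,0,0],[-1,0,-0.5,0,0],[-1,0,0,0,0]]]';python3 rd.py
```

```text
time: 9.8
tool_pos: [0.4413, 0.0114, 0.0266]
tool_rot: [0.545, -0.545, 0.451, -0.451]
contact_force: [0.7, -0.1, -0.6]
gripper_width: 0.504
time: 10.8
tool_pos: [0.4399, 0.0119, 0.0295]
tool_rot: [-0.544, 0.545, -0.451, 0.45]
contact_force: [0.2, -0.8, -8.3]
gripper_width: 0.343
t 10.95 pos [0.441 0.012 0.03 ] F [ 0.216  0.313 -7.425] T [0.009 0.001 0.002] T.v 0.008768136926141937 T.u -0.0011184835775583128 T.v/Fz(mm) -1.1808454472873158
rot y [-0.  0. -1.] width 0.3441259654999188
time: 11.95
tool_pos: [0.4404, 0.0117, 0.1646]
tool_rot: [-0.545, 0.545, -0.451, 0.45]
contact_force: [0.2, -0.1, -9.1]
gripper_width: 0.34
t 12.1 pos [0.44  0.012 0.164] F [-0.309  0.104 -7.663] T [-0.007  0.032 -0.009] T.v -0.0005115392306678356 T.u 0.032511547084071606 T.v/Fz(mm) 0.06675626876801392
rot y [-0.003  0.    -1.   ] width 0.34040006222117714
```

```bash
python3 -m crank '[[[-1,0,0,0,-5],[-1,0,0,0,-8],[-1,0,0,0,-5],[-1,0,0,0,-2],[-1,0,0,0,0]]]'; python3 - <<'E'
from plant import *
from h import *
st=state();print(st["tool_pos"],goto(st,[.673,-.115,.145],121))
d=grab_frame("wrist");np.savez("w4.npz",**d);cv2.imwrite("pics/w4.png",d["frame"][:,:,::-1])
for z in(.1,0):print(z,proj(d,[.673,-.115,z]))
d=grab_frame("scene");cv2.imwrite("pics/s4.png",d["frame"][:,:,::-1])
E
```

```text
time: 12.72
tool_pos: [0.4405, 0.0117, 0.1647]
tool_rot: [-0.615, 0.615, -0.35, 0.349]
contact_force: [0.5, 0.3, -7.2]
gripper_width: 0.342
[0.44052381 0.01173634 0.16470166] (array([22.77934082,  1.9410836 , 13.50141312]), np.float64(-0.2510696741106642))
0.1 [412.08422305 442.74583924]
0 [378.06933375 361.7722253 ]
```

View pics/w4.png

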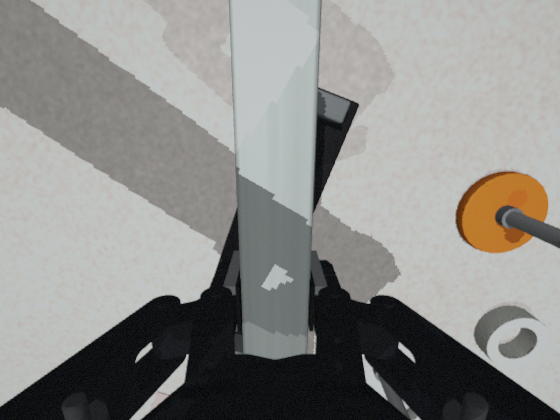

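View pics/s4.png

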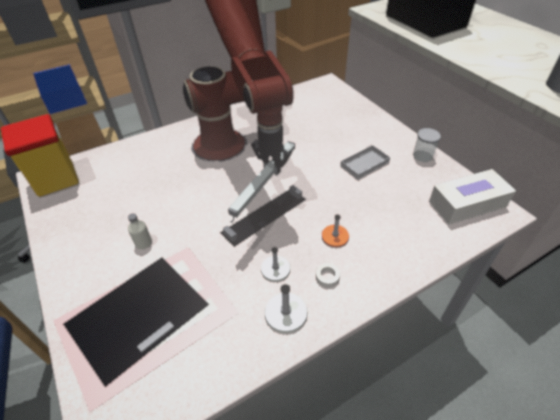

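```bash
python3 - <<'E'
from h import *
np.set_printoptions(precision=4,suppress=True)
w=np.load("wrist1.npz");t=np.load("top0.npz");s=np.load("scene0.npz")
f=w["frame"][:,:,::-1].copy()
c=cv2.resize(f[230:350,390:560],None,fx=4.5,fy=4.5,interpolation=cv2.INTER_CUBIC)
def circ(c,d,cen,r,col,x0,y0,k):
    th=np.linspace(0,2*np.pi,60);p=np.array([proj(d,[cen[0]+r*np.cos(a),cen[1]+r*np.sin(a),cen[2]]) for a in th])
    p=((p-[x0,y0]+.5)*k-.5);cv2.polylines(c,[p.round().astype(int)],True,col,1)
C=(.673,-.115)
ct=cv2.resize(t["frame"][160:210,290:345,::-1],None,fx=10,fy=10,interpolation=cv2.INTER_CUBIC)
cs=cv2.resize(s["frame"][240:285,250:305,::-1],None,fx=10,fy=10,interpolation=cv2.INTER_CUBIC)
for im,d,a in((c,w,(390,230,4.5)),(ct,t,(290,160,10)),(cs,s,(250,240,10))):
    circ(im,d,(*C,.1),.01,(0,0,255),*a);circ(im,d,(*C,.0),.045,(0,255,0),*a)
cv2.imwrite("pics/ov_w.png",c);cv2.imwrite("pics/ov_ts.png",cv2.resize(np.hstack([ct[:450,:400],cs[:,:400]]),(800,450)))
E
```

```text
(no output)
```

View pics/ov_w.png

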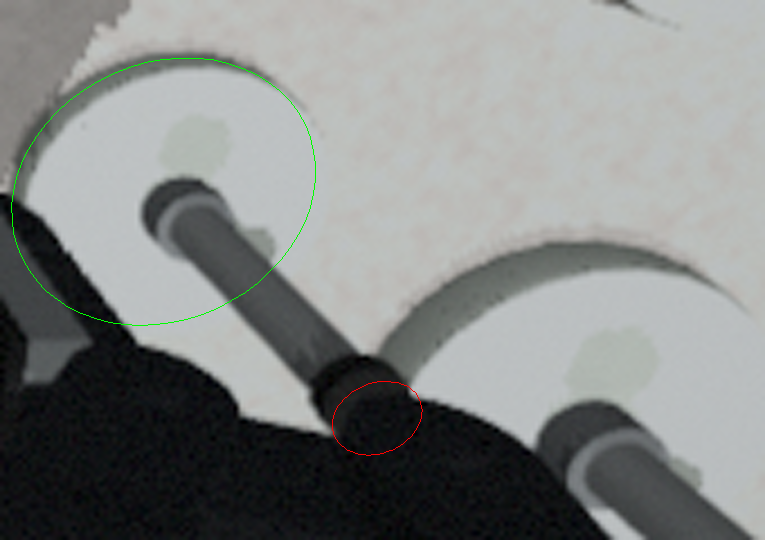

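View pics/ov_ts.png

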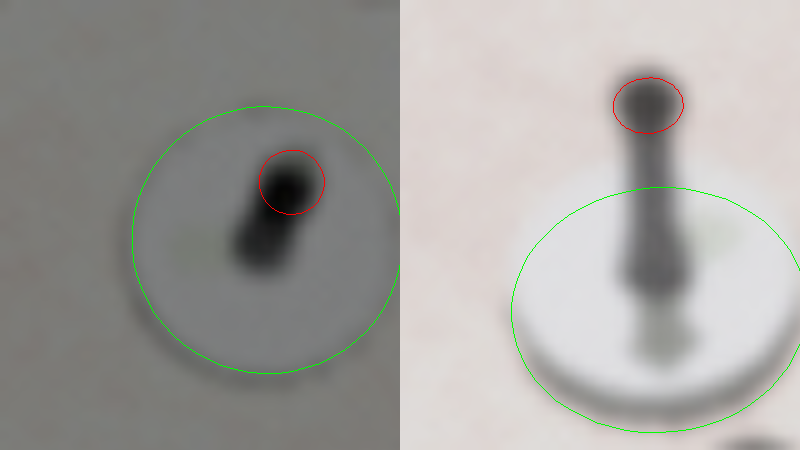

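```bash
python3 - <<'E'
from plant import *
from h import *
st=state();print(rot(st).round(3),goto(st,[.672,-.29,.165],121))
E
```

```text
[[ 0.511 -0.001  0.859]
 [-0.859  0.     0.511]
 [-0.    -1.    -0.   ]] (array([ 3.77566308e+01, -1.32734288e-02,  4.44959507e+00]), np.float64(-0.24678309057828346))
```

```bash
python3 -m crank '[[[-1,1.8,0,0.2,0],[-1,4,0,0.5,0],[-1,5,0,0.6,0],[-1,5.5,0,0.6,0],[-1,5.5,0,0.7,0],[-1,5.5,0,0.6,0],[-1,5,0,0.6,0],[-1,3.5,0,0.4,0]]]';python3 -m crank '[[[-1,1.9,0,0.2,0],[-1,0,0,0,0],[-1,0,0,0,0]]]'; python3 - <<'E'
from plant import *
from h import *
d=grab_frame("wrist");np.savez("w5.npz",**d);cv2.imwrite("pics/w5.png",d["frame"][:,:,::-1])
for z in(.1,0):print(z,proj(d,[.672,-.115,z]))
E
```

```text
time: 13.82
tool_pos: [0.6614, -0.2778, 0.1642]
tool_rot: [-0.614, 0.615, -0.35, 0.35]
contact_force: [-0.2, 0.4, -6.4]
gripper_width: 0.345
time: 14.2
tool_pos: [0.6712, -0.2897, 0.1643]
tool_rot: [0.615, -0.615, 0.35, -0.349]
contact_force: [-0.1, -0.9, -6.7]
gripper_width: 0.345
0.1 [426.1143163  -10.30499889]
0 [372.95801769  34.56734945]
```

View pics/w5.png

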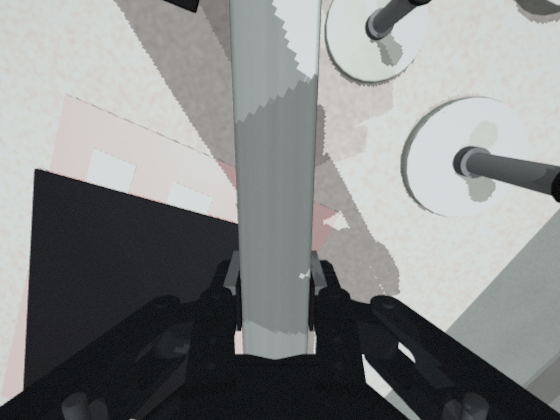

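```bash
python3 -m crank '[[[-1,-1.5,0,0,0],[-1,-2.5,0,0,0],[-1,-1.5,0,0,0],[-1,-0.5,0,0,0],[-1,0,0,0,0],[-1,0,0,0,0]]]'; python3 - <<'E'
from plant import *
from h import *
d=grab_frame("wrist");np.savez("w6.npz",**d);f=d["frame"][:,:,::-1]
cv2.imwrite("pics/w6.png",cv2.resize(f[0:190,320:560],None,fx=3.1,fy=3.1,interpolation=cv2.INTER_CUBIC))
for z in(.1,0):print(z,proj(d,[.672,-.115,z]))
E
```

```text
time: 15.0
tool_pos: [0.6412, -0.2386, 0.1656]
tool_rot: [-0.615, 0.615, -0.349, 0.35]
contact_force: [-0.7, -0.5, -6.8]
gripper_width: 0.348
0.1 [410.88943188  95.64644622]
0 [366.09672077 102.48196645]
```

View pics/w6.png

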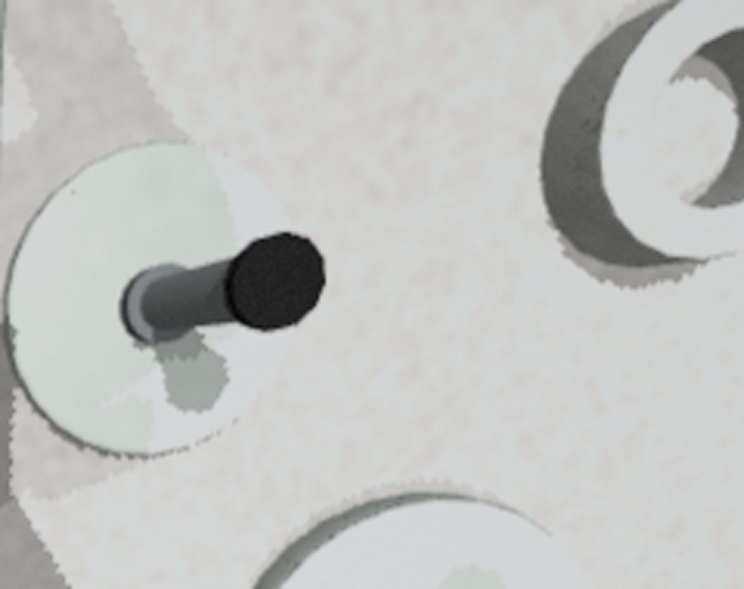

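```bash
python3 - <<'E'
from h import *
from plant import *
np.set_printoptions(precision=4,suppress=True)
d=np.load("w6.npz");t=np.load("top0.npz");s=np.load("scene0.npz")
c=cv2.imread("pics/w6.png")
p=lambda x,y:(320+(x+.5)/3.1-.5,(y+.5)/3.1-.5)
for x in(279,282):print(atz(d,*p(x,281),.1))
print("diam",np.linalg.norm(atz(d,*p(279,232),.1)-atz(d,*p(279,330),.1)))
print("tri",tri([(d,*p(280,281)),(t,318.9,177.2),(s,274.5,249.4)]))
C=(atz(d,*p(281,281),.1))
for z,r,col in((.1,.01,(0,0,255)),(.0,.045,(0,200,0)),(.01,.045,(255,0,0))):
    th=np.linspace(0,6.3,80);q=np.array([proj(d,[C[0]+r*np.cos(a),C[1]+r*np.sin(a),z]) for a in th]);q=(q-[320,0]+.5)*3.1-.5
    cv2.polylines(c,[q.round().astype(int)],True,col,1)
cv2.imwrite("pics/w6o.png",c)
st=state();print(st["tool_pos"],goto(st,[C[0],C[1],.145],121))
E
```

```text
[ 0.6692 -0.1128  0.1   ]
[ 0.6698 -0.1125  0.1   ]
diam 0.01950586161723546
tri [ 0.6718 -0.1141  0.1013]
[ 0.6412 -0.2387  0.1654] (array([-9.3811,  2.0392,  8.8918]), np.float64(-0.23370669982503023))
```

View pics/w6o.png

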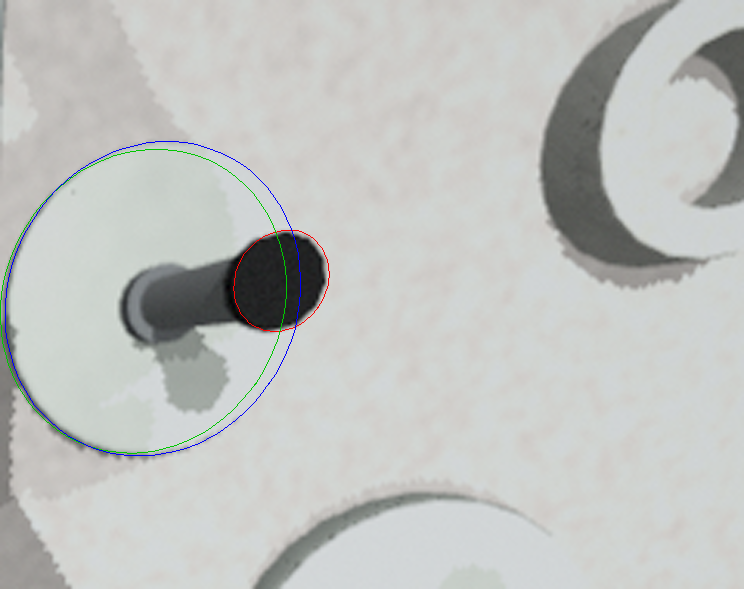

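```bash
python3 -m crank '[[[-1,-1.0,0,0.9,0],[-1,-2.5,0,2.4,0],[-1,-3,0,2.9,0],[-1,-2,0,1.9,0],[-1,-0.83,0,0.8,0],[-1,0,0,0,0],[-1,0,0,0,0]]]'; python3 - <<'E'
from plant import *
from h import *
np.set_printoptions(precision=4,suppress=True)
st=state();print(st["time"],st["tool_pos"],goto(st,[.670,-.113,.0906],121))
for n in("top","scene"):
    d=grab_frame(n);f=d["frame"][:,:,::-1];u,v=(290,160) if n=="top" else (270,240)
    cv2.imwrite(f"pics/{n}7.png",cv2.resize(f[v-70:v+70,u-90:u+90],None,fx=4,fy=4,interpolation=cv2.INTER_CUBIC))
E
```

```text
time: 15.92
tool_pos: [0.6695, -0.1133, 0.1653]
tool_rot: [-0.614, 0.615, -0.35, 0.35]
contact_force: [-0.2, 0.1, -8.4]
gripper_width: 0.342
15.925 [ 0.6695 -0.1133  0.1653] (array([-0.0064,  7.4663,  0.0657]), np.float64(-0.2564839753411084))
```

View pics/scene7.png

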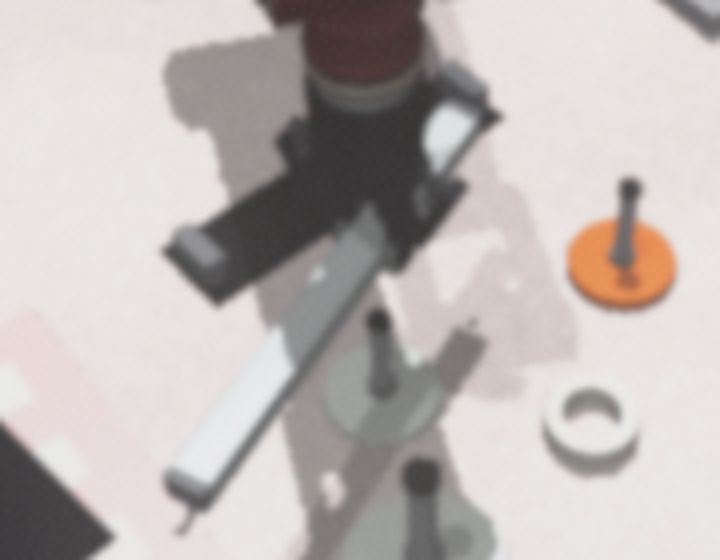

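View pics/top7.png

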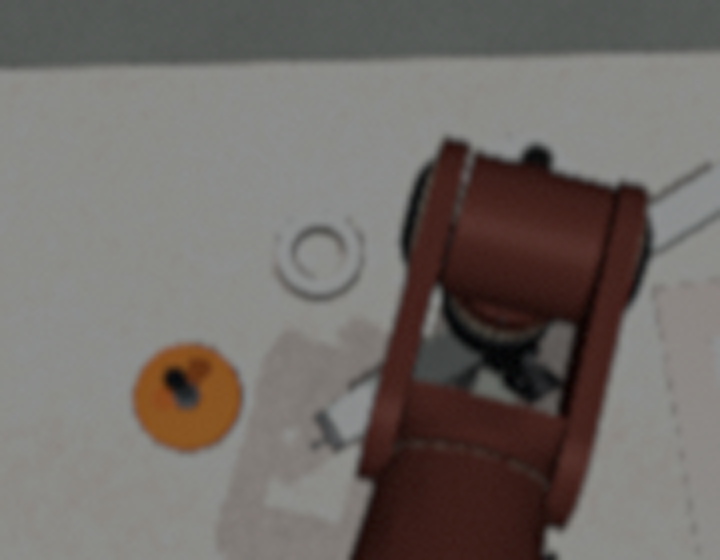

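```bash
python3 -m crank '[[[-1,0,1,0,0],[-1,0,2,0,0],[-1,0,1.8,0,0],[-1,0,1.0,0,0],[-1,0,0.5,0,0],[-1,0,0,0,0],[-1,0,0,0,0]]]'; python3 - <<'E'
from plant import *
from h import *
np.set_printoptions(precision=4,suppress=True)
st=state();print(st["time"],st["tool_pos"],st["contact_force"],st["ft_torque"],goto(st,[.670,-.113,.0906],121))
d=grab_frame("scene");f=d["frame"][:,:,::-1];print(proj(d,[.67,-.113,.1]))
cv2.imwrite("pics/scene8.png",cv2.resize(f[200:300,210:330],None,fx=6,fy=6,interpolation=cv2.INTER_CUBIC))
E
```

```text
time: 16.9
tool_pos: [0.6703, -0.1125, 0.1034]
tool_rot: [0.615, -0.615, 0.349, -0.35]
contact_force: [-0.2, 0.5, -7.7]
gripper_width: 0.344
16.9 [ 0.6703 -0.1125  0.1034] [-0.1946  0.4791 -7.6943] [ 0.0044 -0.0091  0.0274] (array([ 0.0228,  1.278 , -0.049 ]), np.float64(-0.20317948476179562))
[274.4162 249.055 ]
```

View pics/scene8.png

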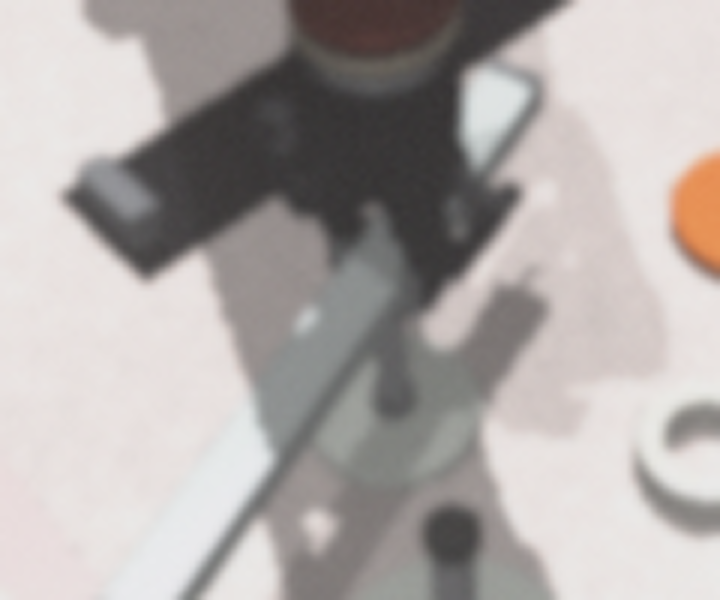

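```bash
python3 -m crank '[[[-1,0,0.4,0,0],[-1,0,0.4,0,0],[-1,0,0.2,0,0],[-1,0,0,0,0]]]'; python3 -m crank '[[[-1,0,0.1,0,0],[-1,0,0,0,0]]]';python3 rd.py
```

```text
time: 17.45
tool_pos: [0.6693, -0.1123, 0.0918]
tool_rot: [-0.615, 0.615, -0.35, 0.349]
contact_force: [-0.2, -0.3, -6.7]
gripper_width: 0.342
time: 17.7
tool_pos: [0.6696, -0.1124, 0.0914]
tool_rot: [-0.615, 0.615, -0.349, 0.349]
contact_force: [0.0, -0.1, -6.1]
gripper_width: 0.339
t 17.85 pos [ 0.67  -0.112  0.091] F [-0.003 -0.094 -7.282] T [ 0.025 -0.01   0.005] T.v 0.023157538963722663 T.u -0.014231522427894092 T.v/Fz(mm) -3.1800101319366387
rot y [ 0. -0. -1.] width 0.3481018172814057
```

```bash
python3 -m crank '[[[-1,0,0.05,0,0],[-1,0,0,0,0]]]';python3 rd.py; python3 -m crank '[[[-1,0,0.05,0,0],[-1,0,0,0,0]]]';python3 rd.py
```

```text
time: 18.1
tool_pos: [0.6696, -0.1124, 0.0908]
tool_rot: [-0.615, 0.615, -0.349, 0.349]
contact_force: [0.4, 0.5, -7.0]
gripper_width: 0.343
t 18.25 pos [ 0.67  -0.112  0.091] F [ 0.099  0.414 -7.14 ] T [ 0.027  0.006 -0.002] T.v 0.027884893721784244 T.u 0.0010193832031304027 T.v/Fz(mm) -3.9051870050241013
rot y [ 0.  0. -1.] width 0.34301186885874224
time: 18.5
tool_pos: [0.6697, -0.1124, 0.0907]
tool_rot: [0.615, -0.615, 0.349, -0.349]
contact_force: [-0.5, 0.1, -5.0]
gripper_width: 0.345
t 18.65 pos [ 0.67  -0.112  0.091] F [-1.019  0.184 -4.72 ] T [ 0.041  0.15  -0.037] T.v 0.0681762245298148 T.u 0.139376819432831 T.v/Fz(mm) -14.443037215653293
rot y [ 0. -0. -1.] width 0.34362011554976957
```

```bash
python3 -m crank '[[[-1,0,0.05,0,0],[-1,0,0,0,0]]]';python3 rd.py
```

```text
time: 18.9
tool_pos: [0.6697, -0.1124, 0.0906]
tool_rot: [-0.615, 0.615, -0.349, 0.349]
contact_force: [-3.1, 1.1, -0.5]
gripper_width: 0.342
t 19.05 pos [ 0.67  -0.112  0.091] F [-3.939  1.161  0.092] T [ 0.161  0.605 -0.01 ] T.v 0.27203471405436264 T.u 0.5637169835719628 T.v/Fz(mm) 2970.7784148195938
rot y [ 0. -0. -1.] width 0.3427516366573783
```

```bash
python3 -m crank '[[[-1,-0.02,0,-0.03,0],[-1,0,0,0,0]]]';python3 rd.py
```

```text
time: 19.3
tool_pos: [0.6697, -0.1124, 0.0906]
tool_rot: [0.615, -0.615, 0.349, -0.35]
contact_force: [-2.5, 1.1, 2.0]
gripper_width: 0.345
t 19.45 pos [ 0.67  -0.112  0.091] F [-3.085  1.544  2.613] T [0.205 0.564 0.022] T.v 0.3070582269583666 T.u 0.5153328466637855 T.v/Fz(mm) 117.51560454202087
rot y [ 0.001 -0.    -1.   ] width 0.33855537845656936
```

```bash
python3 -m crank '[[[-0.28,0,0,0,0],[-0.24,0,0,0,0],[-0.2,0,0,0,0],[-0.2,0,0,0,0]]]'; python3 - <<'E'
from plant import *
from h import *
st=state();print(st["time"],st["contact_force"],st["ft_torque"])
d=grab_frame("scene");f=d["frame"][:,:,::-1]
cv2.imwrite("pics/scene9.png",cv2.resize(f[200:300,210:330],None,fx=6,fy=6,interpolation=cv2.INTER_CUBIC))
d=grab_frame("wrist");cv2.imwrite("pics/w9.png",d["frame"][:,:,::-1])
E
```

```text
time: 19.95
tool_pos: [0.6694, -0.1124, 0.0898]
tool_rot: [0.615, -0.615, 0.349, -0.349]
contact_force: [-0.1, -0.7, -0.1]
gripper_width: 0.399
19.95 [-0.12273583 -0.70143101 -0.11433604] [-0.06869671 -0.02223238  0.09674848]
```

View pics/scene9.png

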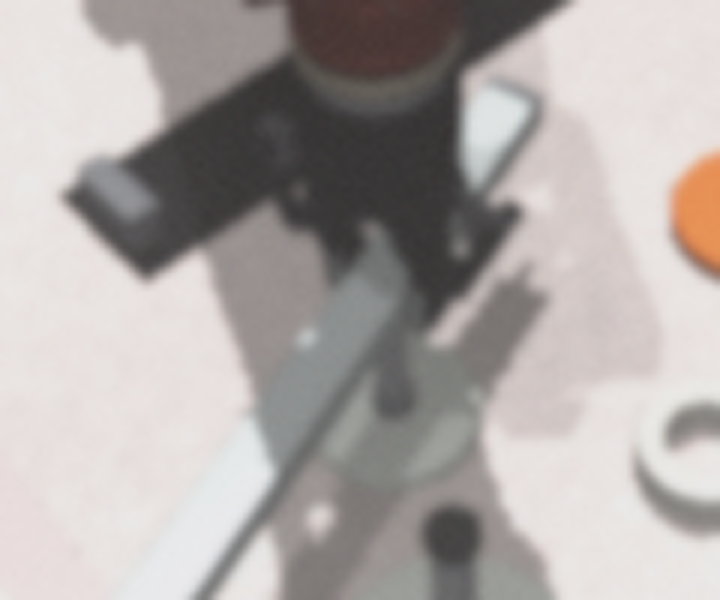

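View pics/w9.png

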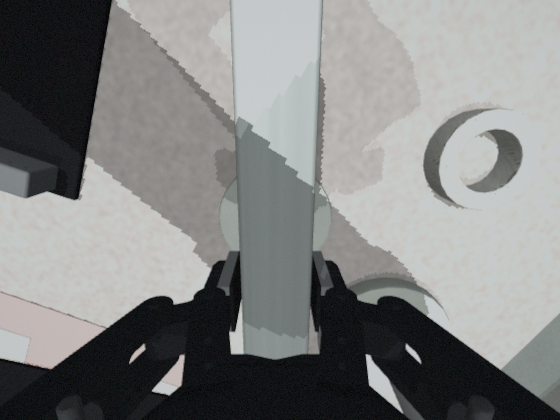

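```bash
python3 -m crank '[[[0,0,0,0,0],[0.2,0,0,0,0],[0.4,0,0,0,0],[0.4,0,0,0,0],[0.4,0,0,0,0],[0.4,0,0,0,0]]]'; python3 - <<'E'
from plant import *
from h import *
st=state();print(st["time"],st["contact_force"],st["ft_torque"])
d=grab_frame("wrist");cv2.imwrite("pics/w10.png",d["frame"][:,:,::-1])
E
```

```text
time: 20.8
tool_pos: [0.6693, -0.1124, 0.0898]
tool_rot: [0.615, -0.615, 0.349, -0.349]
contact_force: [-1.4, -0.4, 0.9]
gripper_width: 0.704
20.8 [-1.43973963 -0.38856585  0.88402832] [-0.05976899 -0.03561042 -0.01962456]
```

View pics/w10.png

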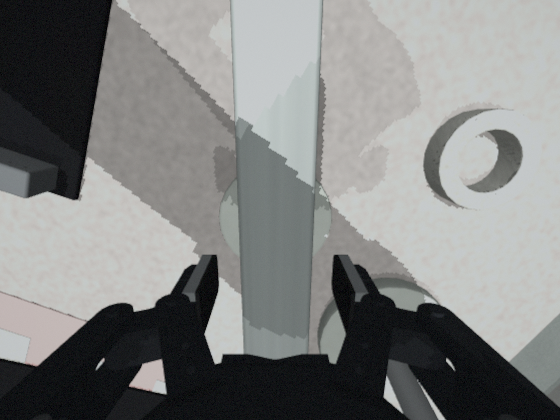

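```bash
python3 -m crank '[[[0.5,0,-0.5,0,0],[0.5,0,-1,0,0],[0.5,0,-1.5,0,0],[0.5,0,-2.5,0,0],[0.5,0,-3,0,0],[0.5,0,-3,0,0],[0.5,0,-3,0,0],[0.5,0,0,0,0]]]'; python3 -m crank '[[[0.5,3,0,-3,0],[0.5,3,0,-3,0],[0.5,3,0,-3,0],[0.5,3,0,-3,0],[0.5,0,0,0,0]]]'; python3 - <<'E'
from plant import *
from h import *
st=state();print(st["time"],st["tool_pos"],st["contact_force"])
for n in("scene","top","wrist"):
    d=grab_frame(n);np.savez(f"{n}11.npz",**d);cv2.imwrite(f"pics/{n}11.png",d["frame"][:,:,::-1])
E
```

```text
time: 21.85
tool_pos: [0.6712, -0.1129, 0.2401]
tool_rot: [0.616, -0.614, 0.346, -0.352]
contact_force: [-0.2, -0.3, 0.1]
gripper_width: 0.749
time: 22.48
tool_pos: [0.6261, -0.2793, 0.2333]
tool_rot: [-0.614, 0.614, -0.351, 0.35]
contact_force: [-0.1, 1.3, -0.7]
gripper_width: 0.749
22.475 [ 0.62614806 -0.27930696  0.23326353] [-0.05964397  1.26951928 -0.69204671]
```

View pics/scene11.png

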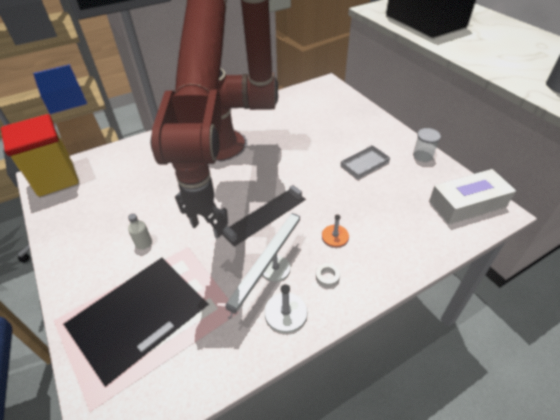

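View pics/top11.png

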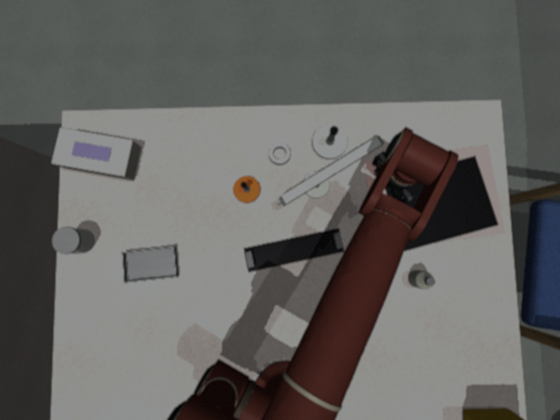

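```bash
python3 -m crank '[[[0.5,0,0,0,0],[0.5,0,0,0,0],[0.5,0,0,0,0],[0.5,0,0,0,0],[0.5,0,0,0,0],[0.5,0,0,0,0],[0.5,0,0,0,0],[0.5,0,0,0,0]]]' | head -1; python3 - <<'E'
from plant import *
from h import *
np.set_printoptions(precision=4,suppress=True)
a=np.load("scene11.npz");d=grab_frame("scene");b=grab_frame("top")
print("diff",np.abs(d["frame"].astype(int)-a["frame"])[200:320,225:310].mean(), np.abs(d["frame"].astype(int)-a["frame"])[:,:].mean())
cs=cv2.resize(d["frame"][205:315,225:310,::-1],None,fx=5,fy=5,interpolation=cv2.INTER_CUBIC)
ct=cv2.resize(b["frame"][125:215,270:395,::-1],None,fx=6,fy=6,interpolation=cv2.INTER_CUBIC)
# predicted level bar outline: mid = seat - 48mm*u at z .124
u=np.array([-.515,.857,0]);v=np.array([.857,.515,0]);m=np.array([.6697,-.1124,.124])-.0475*u
q=[m+i*.18*u+j*.015*v for i,j in((1,1),(1,-1),(-1,-1),(-1,1))]
for im,dd,o,k in((cs,d,(225,205),5),(ct,b,(270,125),6)):
    p=np.array([(proj(dd,x)-o+.5)*k-.5 for x in q]);cv2.polylines(im,[p.round().astype(int)],True,(0,0,255),1)
cv2.imwrite("pics/fs.png",cs);cv2.imwrite("pics/ft.png",ct)
E
```

```text
time: 23.62
diff 1.8137908496732027 1.2726218820861679
```

View pics/fs.png

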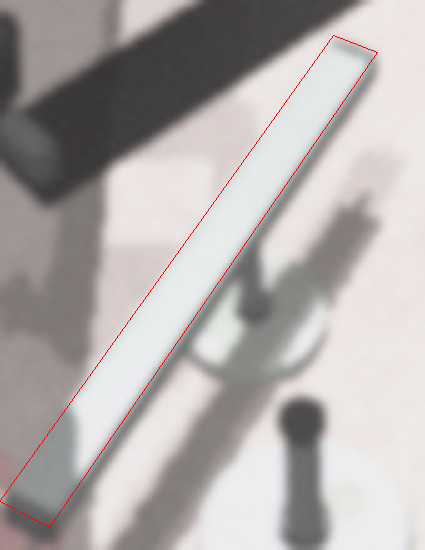

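View pics/ft.png

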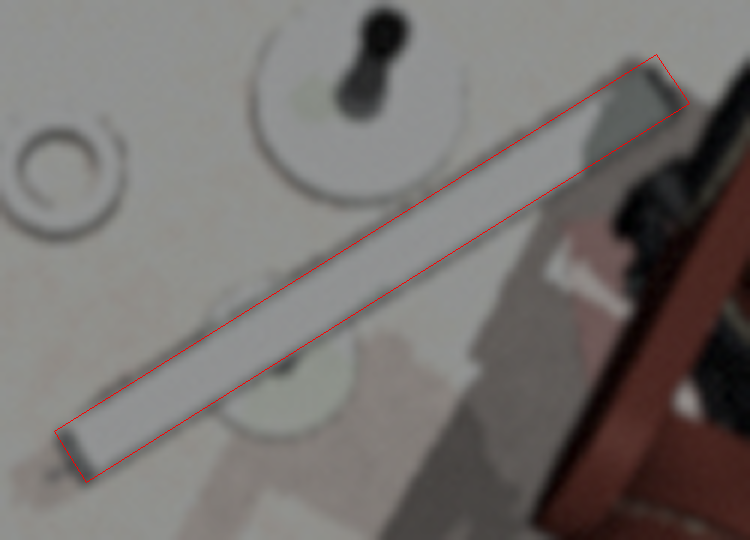

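The drawn outline of a level bar at 124 mm top height fits both views: in the top view its corners run from (55,432) to (688,104), and the bar lies along them. Nothing moved over the second I waited, so I'm handing it in.

```bash
python3 - <<'E'
from plant import *
print(job_done())
E
```

```text
the job is handed in; nothing more can be done
None
```

The crossbar now lies level by itself on the seat of the small white stand, with the gripper well clear. I handed the job in at about 24 s of the 56 s allowed.

- **Finding the balance point:** I lifted the bar about 3 mm at three points: its middle, 50 mm towards its +y end, and 47 mm. The twisting moment fell from 0.37 N m to about 0, so the balance point is about 47–48 mm from the middle. The bar weighs about 7.3 N.
- **Placing it:** I carried the bar level and turned it about 20° to keep it clear of the orange stand. I lowered it until the seat took the full weight, then opened the fingers in small steps.
- **Last checks:** A drawn outline of a level bar fits both the scene and top views to within a few millimetres. In the scene view, nothing changed beyond image noise over about 1 s. The bottle, tray and tape look unmoved in the before and after pictures, though I did not measure them.
- **What disagreed:** The cameras differed by 2–3 mm on where the seat is, so I went mainly by the close wrist view. The first torque estimate put the balance point at 49.5 mm, against about 47 mm later. There was also a sideways force of about 4 N at touchdown, which one small shift only eased to about 3 N and which went to about zero on release.

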